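# Put the finished model leg away in the sprung-lid case

### The job

Put the finished model leg away: press the thumb latch so that the parts case pops open, take the leg off the sloping drying stand under the lamp and lay it down flat on its underside (not dropped) in the empty half of the case, beside its twin. Then push the lid down until it snaps shut, and let go. Leave the twin in its half of the case, and do not disturb the other things on the bench.

Things in the scene. Friction and masses are not known exactly. Their poses are not given: they have to be found in the camera images.
- case: Grey plastic parts case, fixed to the bench: 150 (x) by 190 (y), rim 55 mm high, walls and floor 5 mm. Origin: centre of its underside; its -x side is the front, roughly facing the robot. A divider along x at y = 0 (4 mm thick, top at 17 mm) makes two halves of 140 by 88 mm: the twin leg is in the +y half, the -y half is empty. It may stand left or right on the bench.
- empty_bay (a point): Centre of the floor of the empty (-y) half of the case, 45.5 mm from the case's middle, 5 mm above its underside; axes as the case.
- lid (a joint): Angle of the flat grey lid, rad: 0 shut (rests at about 0.01 under the latch), 1.6 fully open, standing upright along the case's back. 150 mm deep, 190 wide, 8 thick, hinged on the back rim. A spring drives it open and keeps it open (1.5 N at the front edge when shut, 0.7 N when open). Pushed fully down it snaps under the latch: about 10 N at the front edge.
- lid_hinge (a point): Middle of the lid's hinge line on the case's back rim, 75 mm behind (+x) the case's origin and 55.5 mm above its underside; axes as the case. The lid's underside passes through this line; its outer (upper) face is 8 mm off it.
- lid_front (a point): Point on the lid's outer (upper) face, on its middle line, 135 mm from the hinge, 15 mm short of the front edge; moves with the lid, z out of the outer face.
- latch (a joint): Angle of the black thumb latch at the middle of the case's front, rad: 0 at rest, hooked over the lid; 0.35 fully pressed. At about 0.2 the lid is let go and springs open by itself; released, the latch springs back. Its hook stands 17 to 37 mm behind the pad's centre and reaches 26 mm above the case's rim.
- latch_pad (a point): Centre of the top of the latch's thumb pad, 114 mm in front of the case's origin, 33 mm up; axes as the case. 36 (x) by 34 mm (y), sloping 15 degrees down to the front. Push it down 7 to 10 mm (2 N at first, 8 N fully); it pivots 30 mm behind and 5 mm below this point. With the tool leaning back to the robot some 30 degrees, the gripper stays clear of the rising lid.
- leg: The finished leg, mint plastic, loose, lying along the stand's slope with its -x end down at the lip. 110 mm along x, 40 mm high. x -55 to +10 mm: a shin block 30 mm wide, 30 mm high, two studs at its end; x +10 to +55: a wider domed part, 48 mm wide. Origin: centre of the flat underside, z out of its top. 40 to 85 g, balances at x = -5 mm; grip it across the shin at x = -8 mm.
- twin: The twin leg, mint plastic, loose, in the +y half of the case, under the lid at the start. 110 mm along x, 40 mm high. x -55 to +10 mm: a shin block 30 mm wide, 30 mm high, two studs at its end; x +10 to +55: a wider domed part, 48 mm wide. Origin: centre of the flat underside, z out of its top. 40 to 85 g, balances at x = -5 mm.
- stand: Drying stand, fixed: black base 200 by 100 mm; on it a plywood board 124 mm long, 90 wide, sloping 35 degrees, rising away from the robot (towards +x). Origin: centre of the underside, under y = 0 of the board. Middle of the board's upper face: x = -10, z = 75 mm; the leg rests there against a lip 14 mm high at the lower end. A post at x = 98 mm carries a lamp head above.
- lamp_front (a point): Middle of the lower front edge of the lamp head, 22 mm in front of the stand's origin, 215 mm up. From here the head runs 92 mm back (+x), 18 mm up and 75 mm to each side. It bars an upright gripper from the leg: come in leaning back to the robot, square to the slope (35 degrees), and draw the leg out the same way by 150 mm.
- jar: Clear jar of spare bits, 60 mm across, 62 mm high, loose; origin at the centre of its underside. Bystander.
- jar_lid: White jar lid lying flat, 72 mm across, 11 mm high, loose; origin under its centre. Bystander.
- torso: Mint plastic body shell of the model, 72 by 70 mm, 52 mm high, loose; origin under its centre. Bystander.
- paint_a: Small paint jar, 42 mm across, 66 mm high, loose; origin under its centre. Bystander.
- paint_b: Small paint jar, 42 mm across, 66 mm high, loose; origin under its centre. Bystander.
- nippers: Side cutters lying flat, 135 mm long, 48 mm wide, 16 mm high, loose; origin at the pivot, jaws to +x. Bystander.
- brush: Slim paint brush on a small white rest, lying along its x axis (bristles to +x), 170 mm long, 10 mm high, loose; origin under its middle. Bystander.
Things that resemble listed ones, but are neither listed nor needed, are in the scene too. What is shaped like the leg but blue is not meant.

How it is judged:
On the way, in this order (a step that is already met when the one before it is completed fails the run):
1. the thumb latch is pressed in with the case still shut (value of joint latch above 0.12 rad and value of joint lid below 0.3 rad).
2. the lid has sprung open and nothing of the robot touches it (value of joint lid above 1.4 rad and contact force between each of the fingers, the arm and lid below 0.1 N), for 0.1 s.
3. the leg lies flat in the empty half of the open case, let go (x of leg in the frame of case between -0.02 and 0.02 m and y of leg in the frame of case between -0.0755 and -0.0155 m and z of leg in the frame of case below 0.012 m and angle between leg's own z axis and vertical below 0.15 rad and contact force between the fingers and leg below 0.1 N and value of joint lid above 1.2 rad), for 0.2 s.
4. the lid is shut and the latch has snapped back over it (value of joint lid below 0.03 rad and value of joint latch below 0.05 rad), for 0.2 s.
At the end, for the whole second after the job is handed in: The lid is shut (0.03 rad) under the resting latch (0.05 rad). In the case the leg lies still, flat and right way up (0.15 rad) in the -y half, its origin within 20 mm (x) and 30 mm (y) of that half's middle and under 12 mm high; the twin likewise in the +y half (all of step 4 and x of leg in the frame of case between -0.02 and 0.02 m and y of leg in the frame of case between -0.0755 and -0.0155 m and z of each of leg, twin in the frame of case below 0.012 m and angle between each of leg, twin's own z axis and vertical below 0.15 rad and x of twin in the frame of case between -0.02 and 0.02 m and y of twin in the frame of case between 0.0155 and 0.0755 m and linear speed of leg below 0.02 m/s); the robot touches nothing.
It fails at once if the leg is dropped or thrown (faster than 0.6 m/s with no finger on it) (contact force between the fingers and leg below 0.1 N and linear speed of leg above 0.6 m/s).
It fails at once if the twin leg is moved by more than 25 mm (distance of twin from where it was at the start of the episode above 0.025 m).
It fails at once if another thing on the bench is pushed more than 25 mm or knocked over (distance of any of jar, jar_lid, torso, paint_a, paint_b, nippers, brush from where it was at the start of the episode above 0.025 m or angle between any of jar, jar_lid, torso, paint_a, paint_b, nippers, brush's own z axis and vertical above 0.35 rad).
It also fails if it takes over 70 s, if anything falls off the work surface, if the arm or the gripper's body presses on something with over 40 N, if the wrist force passes 120 N, or if a joint passes its speed limit or range.

### The arm

A 6-joint arm with a two-finger parallel gripper is mounted at the origin on the work surface. World frame = base frame: x ahead of the robot, y to its left, z up, the work surface at z = 0. Lengths are in m, angles in rad, forces in N, time in s.
With the tool pointing down it reaches from about 0.375 to 0.975 m from the base axis. Payload 3.8 kg.
Tool frame: the origin (TCP) lies at the very end of the fingers, on their centre line; the grasp point (between the pads) lies 19 mm behind it; z points along the fingers, y is the line along which they close (so a half turn about z gives the same grasp; the last joint's range is limited). The gripper opens to 85 mm and grips with 20 to 120 N. Pads are 22 mm wide; open, the fingers measure 114 mm over their backs; the gripper's body (76 mm by 85 mm) begins 54 mm behind the grasp point. The pads swing forward as they close: fully open they stand 13 mm farther back than shut.
Start: joints at [-1.162, 0.264, 1.604, -0, 1.274, -0.037], TCP at [0.291, -0.609, 0.231] pointing down, gripper open.
Joint ranges: [-2.63, 2.63], [-0.94, 2.18], [0.31, 2.57], [-1.31, 4.45], [0, 2.66], [-2.55, 2.55]. Speed limits (rad/s): [2.57, 2.57, 3.14, 3.14, 3.14, 3.14].

### API

Orientations are given as a rotation vector (axis times angle).
In Python, from workcell import monitor, viewer, job gives the robot as it stands. The module is installed in compiled form; this text tells all that it offers.
- The arm moves only by the tool step_arm, never from a script. Its argument "series" is one flat list of numbers, 4 for each row, row after row: the shift along the tool's x, y, z in m, then the turn about the tool's z in rad. A call has 1 to 8 rows; each row is the pose to reach, as a shift and turn from the pose commanded when the call began, along the tool's axes at that moment; what a row does not reach only later rows make up. A row lasts 1/8 s, in which the tool goes at most 62.5 mm and 10.7 degrees, less where a joint would pass 70% of its speed; a pose out of reach is approached as far as the arm can. A call with a gripper value outside its range is refused whole. "gripper" is the opening, from 0 (shut) to 1 (fully open), set as the call begins (left out, the last holds). The fingers move at their own pace and stop on an object; "newtons" is the grip in N (left out, the last holds). Time passes only in rows, so rows that repeat a pose let the fingers close. It gives the time, the measured TCP pose, the force, the opening and the grip force at its end, in the units of the state.
- monitor.read_state(): the state, without advancing time (a new reading comes with each control period).
- viewer.read_camera(name): name is "scene" or "side" or "wrist"; returns a dict with "image" (420x560x3 uint8, red, green, blue), "intrinsics" (3x3 intrinsics, pixels), "T" (4x4, takes a point from camera to world coordinates); the wrist camera has in their place "hand_eye" (4x4, takes a point from camera to tool coordinates, whose origin is the TCP and whose axes are the flange's). Camera axes: x right, y up, looking along -z (the intrinsics and any distortion apply to the point x, -y, -z); pixel columns grow to the right and rows downward; lengths in m; the calibration is good to about 2 mm. A picture is of the moment at which its call begins: read the wrist's pose just before it. There is no depth.
- job.finish_job(): hands the job in; it is judged then, once.
Trained networks look in a picture, given as the dict that the camera call returned (one of the last four; its "shot" number tells which), for a name from the list of things; names that differ only in an ending like _2 or _b are one class to them, and where a whole thing is asked for, a point or a joint stands for the part that bears it (a point fixed in the world has none). Each returns a list of dicts, best first, with "score" (0 to 1); they miss things now and then, are a little off and sometimes report something else, mostly with a low value. They report only what shows in the picture. A call takes as long as a camera call. They do not tell look-alikes from the thing itself.
- viewer.boxes_of(picture, label): "extent" ([centre column, centre row, width, height] in pixels, round what is visible of it).
- viewer.spot_point(picture, label): "point" ([column, row] in pixels: a listed point, or the origin of a listed thing).
The state is a dict: "time": time; "q": joint angles; "joint_vel": joint speeds; "joint_torque": joint torques, N m; "tool_pos": TCP position; "tcp_rot": TCP orientation; "wrist_force": force on the tool from outside, world axes, zero at the start; "torque": the same for the moment, N m; "width": opening from 0.0 (shut) to 1.0 (fully open); "grip_force": force on a finger pad.
Only numpy, scipy, OpenCV 4.12 (cv2) and the standard library are available. Lean on these libraries where they do the work, as an engineer would, in place of code of your own. Each camera call takes 0.05 s, during which the arm holds its last target. There are 200 camera calls.

## Working session

There is one attempt and no reset: what is moved stays moved. The work goes in short steps, Python scripts to look and compute and a tool call to move; the robot and the scene stay as the last step left them, time stands still between calls to the robot, and variables do not carry over. Pictures are saved under pics/ and viewed, at most 10 in all, crops included, and the job is handed in when it is done.

Besides the shell and the picture viewer there is one more tool, called by a JSON object that holds its "method" and its "body". step_arm: Moves the arm, as the interface text tells. Its arguments: {"type":"object","properties":{"series":{"type":"array"},"gripper":{"type":"number"},"newtons":{"type":"number"}},"required":["series"]}

```bash
mkdir -p pics; python3 - <<'E'
from workcell import monitor, viewer
import cv2
s=monitor.read_state(); print(s)
for n in ["scene","side"]:
    p=viewer.read_camera(n); cv2.imwrite(f"pics/{n}0.png",p["image"][:,:,::-1])
    print(n,p["intrinsics"],p["T"],[k for k in p])
    for l in ["latch_pad","lid_hinge","lid_front","case","leg","stand","lamp_front"]:
        print(l,[(d["point"],round(d["score"],2)) for d in viewer.spot_point(p,l)[:3]])
E
```

```text
{'time': 0.0, 'q': array([-1.16189016e+00,  2.64703633e-01,  1.60545819e+00,  8.89567958e-06,
        1.27367668e+00, -3.68952588e-02]), 'joint_vel': array([-4.02963322e-04, -2.49766170e-05, -1.12358443e-03, -6.91206380e-04,
       -2.75133879e-04, -1.52763930e-03]), 'joint_torque': array([ 1.48213308e-03, -5.15093994e+01, -3.67321730e+01,  1.15986209e-04,
        1.26617239e-02, -1.61000173e-05]), 'tool_pos': array([ 0.29074675, -0.60832484,  0.22994992]), 'tcp_rot': array([-3.06171746e+00, -6.93986634e-01,  6.38834482e-04]), 'wrist_force': array([-0.47818382, -0.48232284,  0.0745619 ]), 'torque': array([ 0.01783695,  0.04414133, -0.0099781 ]), 'grip_force': 0.0, 'width': 0.9992792655648486}
scene [[411.41618856   0.         280.32867745]
 [  0.         411.41618856 208.34220723]
 [  0.           0.           1.        ]] [[ 0.71375564 -0.43852091  0.5461248   1.04172654]
 [ 0.70031265  0.45877611 -0.54688817 -0.6123633 ]
 [-0.01072711  0.77280262  0.63455578  0.8603463 ]
 [ 0.          0.          0.          1.        ]] ['image', 'intrinsics', 'T', 'shot']
latch_pad [([236.8, 282
[... 399 characters left out ...]
0387 205.07334195]
 [  0.           0.           1.        ]] [[-0.97178827  0.16057516 -0.17275179  0.27826892]
 [-0.23542809 -0.70446476  0.66955434  0.74182447]
 [-0.01418375  0.69133568  0.72239449  0.939923  ]
 [ 0.          0.          0.          1.        ]] ['image', 'intrinsics', 'T', 'shot']
latch_pad [([221.7, 244.5], 0.46), ([295.7, 184.6], 0.45), ([279.5, 177.0], 0.34)]
lid_hinge [([237.2, 178.9], 0.93)]
lid_front [([279.2, 174.3], 0.87), ([292.4, 244.8], 0.22)]
case [([232.3, 230.0], 0.66), ([259.0, 193.7], 0.6), ([281.6, 176.3], 0.32)]
leg [([375.8, 374.5], 0.74), ([223.0, 277.5], 0.72), ([292.0, 305.2], 0.66)]
stand [([226.4, 295.8], 0.7)]
lamp_front [([224.2, 244.8], 0.78)]
```

View pics/scene0.png

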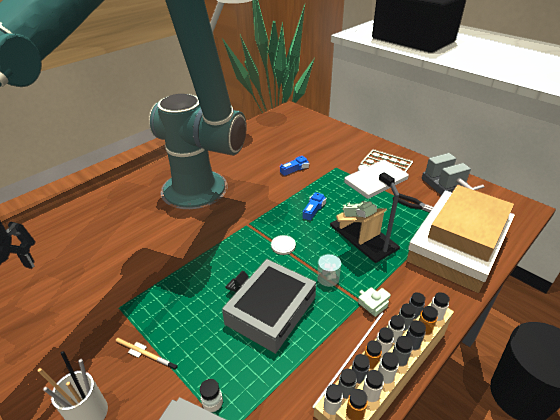

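View pics/side0.png

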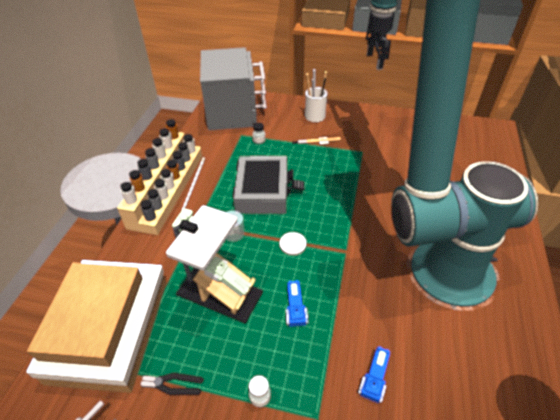

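The scene view shows the case at about (270,305) with its latch at (237,284), and the stand with the mint leg at about (360,212). In the side view the case is at (262,185), the latch at (296,185) and the stand at (222,285). Blue look-alikes lie apart from these. Next I'll fit the planar poses.

```bash
cat > h.py <<'E'
import numpy as np
from scipy.optimize import least_squares
from scipy.spatial.transform import Rotation as R
CASE={"latch_pad":[-.114,0,.033],"lid_hinge":[.075,0,.0555],"lid_front":[-.06,0,.0635],"case":[0,0,0]}
c,s=np.cos(np.radians(35)),np.sin(np.radians(35))
STAND={"lamp_front":[-.022,0,.215],"stand":[0,0,0],"leg":[-.01,0,.075]}
STAND["leg"]=[-.01-c*.007,0,.075-s*.007]   # leg -x end at lip: board 62 half, leg 55
def proj(K,T,X):
    p=(np.asarray(X)-T[:3,3])@T[:3,:3]
    return np.array([K[0,0]*p[0]/-p[2]+K[0,2],K[1,1]*-p[1]/-p[2]+K[1,2]])
def place(v,p):
    cc,ss=np.cos(v[2]),np.sin(v[2]); return np.array([v[0]+cc*p[0]-ss*p[1],v[1]+ss*p[0]+cc*p[1],p[2]])
def fit(obs,model,x0):
    "obs: list of (K,T,name,uv)"
    f=lambda v:np.concatenate([proj(K,T,place(v,model[n]))-uv for K,T,n,uv in obs])
    r=least_squares(f,x0,loss="soft_l1",f_scale=2.); return r.x,f(r.x).reshape(-1,2).round(1)
def tri(obs):
    f=lambda v:np.concatenate([proj(K,T,v)-uv for K,T,uv in obs])
    r=least_squares(f,[.6,0,.1]); return r.x,f(r.x).round(1)
def wristT(st,p):
    T=np.eye(4);T[:3,:3]=R.from_rotvec(st["tcp_rot"]).as_matrix();T[:3,3]=st["tool_pos"];return T@p["hand_eye"]
E
python3 - <<'E'
from h import *
K1=np.array([[411.416,0,280.329],[0,411.416,208.342],[0,0,1]]);T1=np.array([[0.71375564,-0.43852091,0.5461248,1.04172654],[0.70031265,0.45877611,-0.54688817,-0.6123633],[-0.01072711,0.77280262,0.63455578,0.8603463],[0,0,0,1]])
K2=np.array([[427.796,0,278.772],[0,427.796,205.073],[0,0,1]]);T2=np.array([[-0.97178827,0.16057516,-0.17275179,0.27826892],[-0.23542809,-0.70446476,0.66955434,0.74182447],[-0.01418375,0.69133568,0.72239449,0.939923],[0,0,0,1]])
A=(K1,T1);B=(K2,T2)
print(fit([(*A,"latch_pad",[236.8,282.1]),(*A,"lid_hinge",[299,308.7]),(*A,"lid_front",[250.1,282.2]),(*A,"case",[272.7,311.8]),(*B,"latch_pad",[295.7,184.6]),(*B,"lid_hinge",[237.2,178.9]),(*B,"lid_front",[279.2,174.3]),(*B,"case",[259,193.7])],CASE,[.6,-.2,0]))
print(fit([(*A,"lamp_front",[363.2,172]),(*A,"leg",[361.1,212]),(*B,"leg",[223,277.5]),(*B,"stand",[226.4,295.8]),(*B,"lamp_front",[224.2,244.8])],STAND,[.6,.1,0]))
for n,a,b in [("pad",[236.8,282.1],[295.7,184.6]),("hinge",[299,308.7],[237.2,178.9]),("lamp",[363.2,172],[224.2,244.8]),("leg",[361.1,212],[223,277.5]),("jar",[329,270],[234,226])]: print(n,tri([(*A,a),(*B,b)]))
E
```

```text
(array([ 0.57173881, -0.17291682,  0.20878313]), array([[-0.7,  0.7],
       [-0. ,  0.5],
       [ 2.3,  1.4],
       [ 0.3, -2. ],
       [ 1.6, -0.1],
       [-1.8, -0.4],
       [ 0.4,  2.7],
       [ 1.8, -1.9]]))
(array([ 0.56324104,  0.20879843, -0.17744568]), array([[-0.2,  0.4],
       [-2.3,  1.5],
       [ 3.9,  4. ],
       [-2.1, -0.6],
       [-1.5,  0.2]]))
pad (array([ 0.46288421, -0.19443882,  0.03518302]), array([ 0.5,  0.2,  0.6, -0.3]))
hinge (array([ 0.6420148 , -0.15630774,  0.05433087]), array([-0.7, -0.2, -0.9,  0.3]))
lamp (array([0.53949218, 0.21278599, 0.21576162]), array([-0.8, -0.2, -0.6,  0.2]))
leg (array([0.55648534, 0.20990285, 0.08280594]), array([ 0.2,  0. ,  0.2, -0. ]))
jar (array([0.60197237, 0.00678332, 0.02942617]), array([-0.8, -0.2, -0.9,  0.2]))
```

{"method": "step_arm", "body": {"series": [0, 0.0, -0.06, 0, 0, 0.06, -0.12, 0, 0, 0.12, -0.12, 0, 0, 0.18, -0.12, 0, 0, 0.24, -0.12, 0, 0, 0.3, -0.12, 0, 0, 0.36, -0.12, 0, 0, 0.42, -0.12, 0]}}

```text
time: 1.8
tool_pos: [0.4291, -0.898, 0.3118]
tcp_rot: [3.032, 0.687, 0.012]
wrist_force: [0.6, -0.5, -0.7]
width: 0.999
grip_force: 0.0
```

{"method": "step_arm", "body": {"series": [0, 0.06, 0, 0, 0, 0.12, 0, 0, 0, 0.18, 0, 0, 0, 0.24, 0, 0]}}

```text
time: 2.3
tool_pos: [0.4451, -0.9315, 0.2837]
tcp_rot: [2.964, 0.672, 0.035]
wrist_force: [-0.6, 0.7, 0.0]
width: 0.998
grip_force: 0.0
```

```bash
python3 - <<'E'
from workcell import monitor
from h import *
for rv in ([3.032,.687,.012],monitor.read_state()["tcp_rot"]): print(R.from_rotvec(rv).as_matrix().round(3))
print(monitor.read_state())
E
```

```text
[[ 0.902  0.431  0.015]
 [ 0.431 -0.902 -0.03 ]
 [ 0.     0.034 -0.999]]
[[ 0.902  0.429  0.045]
 [ 0.431 -0.897 -0.094]
 [-0.     0.104 -0.995]]
{'time': 2.3, 'q': array([-1.14997205,  1.04363928,  0.31087081,  0.00252618,  1.68270607,
       -0.02462221]), 'joint_vel': array([ 0.00213042,  0.07675178,  0.00051897,  0.0003564 , -0.07888952,
        0.00111578]), 'joint_torque': array([-1.35908020e-03, -8.71702266e+01, -3.85605562e+01,  1.34196845e-02,
       -4.83657215e-01, -5.19388013e-04]), 'tool_pos': array([ 0.44512004, -0.93145537,  0.28371082]), 'tcp_rot': array([2.96433239, 0.67200769, 0.03496639]), 'wrist_force': array([-0.59365465,  0.70239302,  0.02353808]), 'torque': array([ 0.09913592, -0.01120036,  0.00521157]), 'grip_force': 0.0, 'width': 0.9976579454463739}
```

{"method": "step_arm", "body": {"series": [0, -0.06, 0, 0, 0, -0.1, 0, 0]}}

```text
time: 2.55
tool_pos: [0.4068, -0.8517, 0.2701]
tcp_rot: [2.967, 0.672, 0.034]
wrist_force: [1.1, -1.5, 1.9]
width: 1.003
grip_force: 0.0
```

Pushing past the reach limit leans the tool, and the lean stays, so that is how I'll tilt it. Next I need to know where the wrist camera sits.

```bash
python3 - <<'E'
from workcell import monitor,viewer
from h import *
s=monitor.read_state();p=viewer.read_camera("wrist");print(p["hand_eye"].round(4),p["intrinsics"].round(1));print(s["q"].round(3),R.from_rotvec(s["tcp_rot"]).as_matrix().round(3),s["tool_pos"])
E
```

```text
[[ 1.100e-03  9.555e-01  2.951e-01  7.590e-02]
 [ 1.000e+00 -1.100e-03 -2.000e-04  6.000e-04]
 [ 2.000e-04  2.951e-01 -9.555e-01 -1.427e-01]
 [ 0.000e+00  0.000e+00  0.000e+00  1.000e+00]] [[297.7   0.  275.7]
 [  0.  297.7 215.1]
 [  0.    0.    1. ]]
[-1.153  0.732  0.865  0.003  1.442 -0.028] [[ 0.902  0.429  0.044]
 [ 0.431 -0.898 -0.092]
 [-0.     0.102 -0.995]] [ 0.40677387 -0.85170818  0.27011483]
```

{"method": "step_arm", "body": {"series": [0.045, -0.036, -0.02, -0.16, 0.09, -0.072, -0.04, -0.32, 0.135, -0.108, -0.06, -0.48, 0.18, -0.144, -0.08, -0.64, 0.225, -0.18, -0.1, -0.8, 0.27, -0.216, -0.12, -0.96, 0.315, -0.252, -0.14, -1.12, 0.36, -0.288, -0.16, -1.28]}}

```text
time: 3.6
tool_pos: [0.6019, -0.4212, 0.406]
tcp_rot: [1.974, 2.318, -0.063]
wrist_force: [1.8, -0.8, 0.6]
width: 0.997
grip_force: 0.0
```

```bash
cat > st.py <<'E'
from workcell import monitor
from h import *
import sys
s=monitor.read_state();M=R.from_rotvec(s["tcp_rot"]).as_matrix()
print("t",s["time"],"q",s["q"].round(2),"pos",s["tool_pos"].round(4),"F",s["wrist_force"].round(1),"w",round(s["width"],3));print(M.round(3))
z=M[:,2];print("lean deg",np.degrees(np.arccos(-z[2])).round(1),"az",np.arctan2(z[1],z[0]).round(3),"x az",np.arctan2(M[1,0],M[0,0]).round(3))
if len(sys.argv)>3:
    print("tool shift to target",(M.T@(np.array(sys.argv[1:4],float)-s["tool_pos"])).round(4))
E
python3 st.py .85 0 .42
```

```text
t 3.6 q [-0.62  0.27  1.29 -0.05  1.49 -0.78] pos [ 0.6019 -0.4212  0.406 ] F [ 1.8 -0.8  0.6] w 0.997
[[-0.157  0.986  0.046]
 [ 0.983  0.161 -0.093]
 [-0.1    0.031 -0.995]]
lean deg 6.0 az -1.111 x az 1.729
tool shift to target [ 0.3735  0.313  -0.0418]
```

{"method": "step_arm", "body": {"series": [0.046, 0.039, -0.005, -0.155, 0.092, 0.078, -0.01, -0.31, 0.138, 0.117, -0.015, -0.465, 0.184, 0.156, -0.02, -0.62, 0.23, 0.195, -0.026, -0.775, 0.276, 0.234, -0.031, -0.93, 0.322, 0.273, -0.036, -1.085, 0.368, 0.312, -0.041, -1.236]}}

```text
time: 4.6
tool_pos: [0.8523, -0.0068, 0.4196]
tcp_rot: [0.269, 3.072, -0.136]
wrist_force: [1.3, 0.5, 0.1]
width: 1.002
grip_force: 0.0
```

```bash
python3 st.py 1.3 0 .5
```

```text
t 4.6 q [ 0.    0.57  0.85 -0.09  1.67 -1.41] pos [ 0.8523 -0.0068  0.4196] F [1.3 0.5 0.1] w 1.002
[[-0.983  0.176  0.047]
 [ 0.171  0.981 -0.092]
 [-0.062 -0.083 -0.995]]
lean deg 5.9 az -1.1 x az 2.969
tool shift to target [-0.4441  0.0789 -0.0596]
```

{"method": "step_arm", "body": {"series": [-0.5, 0.09, -0.07, 0, -0.5, 0.09, -0.07, 0, -0.6, 0.11, -0.09, 0, -0.7, 0.12, -0.1, 0, -0.8, 0.14, -0.11, 0, -0.9, 0.16, -0.12, 0, -1.0, 0.18, -0.14, 0, -1.0, 0.18, -0.14, 0]}}

```text
time: 5.6
tool_pos: [0.9999, -0.0106, 0.3572]
tcp_rot: [0.269, 3.02, -0.127]
wrist_force: [0.3, 0.0, -0.5]
width: 1.001
grip_force: 0.0
```

```bash
python3 st.py 1.5 0 .5
```

```text
t 5.6 q [-0.    0.97  0.31 -0.09  1.76 -1.42] pos [ 0.9999 -0.0106  0.3572] F [ 0.3  0.  -0.5] w 1.001
[[-0.979  0.18   0.099]
 [ 0.171  0.981 -0.093]
 [-0.114 -0.074 -0.991]]
lean deg 7.8 az -0.751 x az 2.968
tool shift to target [-0.5038  0.09   -0.0929]
```

{"method": "step_arm", "body": {"series": [-0.5, 0.09, -0.09, 0, -0.5, 0.09, -0.09, 0, -0.6, 0.11, -0.11, 0, -0.7, 0.12, -0.13, 0, -0.8, 0.14, -0.14, 0, -0.9, 0.16, -0.16, 0, -1.0, 0.18, -0.18, 0, -1.0, 0.18, -0.18, 0]}}

```text
time: 6.6
tool_pos: [1.0389, -0.0105, 0.314]
tcp_rot: [0.26, 2.966, -0.119]
wrist_force: [-0.3, 0.2, 0.5]
width: 1.005
grip_force: 0.0
```

```bash
python3 st.py 1.5 0 .5
```

```text
t 6.6 q [-0.    1.02  0.31 -0.09  1.66 -1.41] pos [ 1.0389 -0.0105  0.314 ] F [-0.3  0.2  0.5] w 1.005
[[-0.972  0.179  0.154]
 [ 0.166  0.982 -0.093]
 [-0.168 -0.065 -0.984]]
lean deg 10.4 az -0.543 x az 2.972
tool shift to target [-0.4775  0.0808 -0.1129]
```

{"method": "step_arm", "body": {"series": [-0.06, 0.011, 0, 0, -0.12, 0.022, 0, 0, -0.18, 0.033, 0, 0, -0.24, 0.044, 0, 0, -0.3, 0.055, 0, 0, -0.36, 0.066, 0, 0, -0.42, 0.077, 0, 0, -0.48, 0.088, 0, 0]}}

```text
time: 7.6
tool_pos: [1.0776, -0.0117, 0.2668]
tcp_rot: [0.251, 2.91, -0.11]
wrist_force: [0.6, 0.3, -0.2]
width: 1.003
grip_force: 0.0
```

```bash
python3 st.py 1.5 0 .5
```

```text
t 7.6 q [-0.    1.07  0.31 -0.09  1.55 -1.41] pos [ 1.0776 -0.0117  0.2668] F [ 0.6  0.3 -0.2] w 1.003
[[-0.962  0.177  0.21 ]
 [ 0.161  0.983 -0.093]
 [-0.222 -0.055 -0.973]]
lean deg 13.3 az -0.416 x az 2.976
tool shift to target [-0.4562  0.0734 -0.1395]
```

{"method": "step_arm", "body": {"series": [-0.052, 0.006, -0.032, 0, -0.104, 0.012, -0.064, 0, -0.156, 0.018, -0.096, 0, -0.208, 0.024, -0.128, 0, -0.26, 0.03, -0.16, 0, -0.312, 0.036, -0.192, 0, -0.364, 0.042, -0.224, 0, -0.416, 0.048, -0.256, 0]}}

```text
time: 8.6
tool_pos: [1.0575, -0.0139, 0.3676]
tcp_rot: [0.243, 2.854, -0.102]
wrist_force: [-0.6, 0.0, 0.0]
width: 1.0
grip_force: 0.0
```

```bash
python3 st.py 1.5 0 .5
```

```text
t 8.6 q [-0.01  0.97  0.31 -0.09  1.59 -1.42] pos [ 1.0575 -0.0139  0.3676] F [-0.6  0.   0. ] w 1.0
[[-0.948  0.175  0.264]
 [ 0.156  0.983 -0.093]
 [-0.276 -0.047 -0.96 ]]
lean deg 16.3 az -0.337 x az 2.979
tool shift to target [-0.4541  0.085  -0.0113]
```

{"method": "step_arm", "body": {"series": [-0.06, 0.008, -0.01, 0, -0.12, 0.016, -0.02, 0, -0.18, 0.024, -0.03, 0]}}

```text
time: 8.98
tool_pos: [1.0756, -0.0168, 0.3746]
tcp_rot: [0.234, 2.799, -0.095]
wrist_force: [-0.1, 0.4, -0.1]
width: 0.995
grip_force: 0.0
```

```bash
python3 st.py 1.5 0 .5
```

```text
t 8.975 q [-0.01  0.97  0.31 -0.09  1.54 -1.43] pos [ 1.0756 -0.0168  0.3746] F [-0.1  0.4 -0.1] w 0.995
[[-0.932  0.172  0.318]
 [ 0.15   0.984 -0.093]
 [-0.329 -0.038 -0.944]]
lean deg 19.3 az -0.283 x az 2.982
tool shift to target [-0.4344  0.0849  0.0151]
```

{"method": "step_arm", "body": {"series": [-0.06, 0.008, -0.01, 0, -0.12, 0.016, -0.02, 0]}}

```text
time: 9.22
tool_pos: [1.0908, -0.0182, 0.3868]
tcp_rot: [0.226, 2.745, -0.088]
wrist_force: [0.0, -0.2, -0.0]
width: 1.0
grip_force: 0.0
```

{"method": "step_arm", "body": {"series": [-0.12, 0.016, -0.02, 0]}}

```text
time: 9.35
tool_pos: [1.1019, -0.0186, 0.3975]
tcp_rot: [0.22, 2.704, -0.083]
wrist_force: [0.2, -0.2, -0.2]
width: 0.998
grip_force: 0.0
```

```bash
python3 st.py 1.5 0 .5
```

```text
t 9.35 q [-0.01  0.96  0.31 -0.09  1.45 -1.43] pos [ 1.1019 -0.0186  0.3975] F [ 0.2 -0.2 -0.2] w 0.998
[[-0.897  0.167  0.408]
 [ 0.141  0.986 -0.092]
 [-0.418 -0.025 -0.908]]
lean deg 24.7 az -0.221 x az 2.985
tool shift to target [-0.3975  0.0823  0.0678]
```

{"method": "step_arm", "body": {"series": [-0.12, 0.016, 0, 0]}}

```text
time: 9.48
tool_pos: [1.1165, -0.0197, 0.4059]
tcp_rot: [0.213, 2.657, -0.078]
wrist_force: [0.7, 0.2, 0.5]
width: 0.997
grip_force: 0.0
```

{"method": "step_arm", "body": {"series": [-0.12, 0.016, 0, 0]}}

```text
time: 9.6
tool_pos: [1.1296, -0.0207, 0.4119]
tcp_rot: [0.207, 2.615, -0.073]
wrist_force: [-0.2, 0.2, 0.1]
width: 0.994
grip_force: 0.0
```

{"method": "step_arm", "body": {"series": [-0.12, 0.016, 0, 0]}}

```text
time: 9.72
tool_pos: [1.1415, -0.0212, 0.4213]
tcp_rot: [0.201, 2.573, -0.068]
wrist_force: [-0.6, -0.6, -0.1]
width: 0.999
grip_force: 0.0
```

{"method": "step_arm", "body": {"series": [-0.12, 0.016, 0, 0]}}

```text
time: 9.85
tool_pos: [1.1522, -0.0216, 0.4336]
tcp_rot: [0.196, 2.53, -0.064]
wrist_force: [0.5, -0.2, 0.4]
width: 1.0
grip_force: 0.0
```

```bash
python3 st.py 0.44 -.2 .2
```

```text
t 9.85 q [-0.02  0.95  0.31 -0.08  1.28 -1.43] pos [ 1.1522 -0.0216  0.4336] F [ 0.5 -0.2  0.4] w 1.0
[[-0.813  0.154  0.562]
 [ 0.126  0.988 -0.089]
 [-0.569 -0.002 -0.823]]
lean deg 34.7 az -0.158 x az 2.988
tool shift to target [ 0.6893 -0.2857 -0.1919]
```

{"method": "step_arm", "body": {"series": [0.055, -0.02, -0.012, 0, 0.11, -0.04, -0.024, 0, 0.165, -0.06, -0.036, 0, 0.22, -0.08, -0.048, 0, 0.275, -0.1, -0.06, 0, 0.33, -0.12, -0.072, 0, 0.385, -0.14, -0.084, 0, 0.44, -0.16, -0.096, 0], "gripper": 0}}

```text
time: 10.85
tool_pos: [0.7275, -0.1129, 0.2682]
tcp_rot: [0.195, 2.53, -0.064]
wrist_force: [0.2, -0.4, 0.8]
width: 0.002
grip_force: 0.0
```

{"method": "step_arm", "body": {"series": [0.055, -0.02, -0.012, 0, 0.11, -0.04, -0.024, 0, 0.165, -0.06, -0.036, 0, 0.22, -0.08, -0.043, 0, 0.275, -0.1, -0.045, 0, 0.328, -0.117, -0.047, 0, 0.328, -0.117, -0.047, 0]}}

```text
time: 11.72
tool_pos: [0.4177, -0.1825, 0.1212]
tcp_rot: [0.202, 2.531, -0.067]
wrist_force: [-0.0, -0.2, -0.1]
width: -0.004
grip_force: 0.0
```

```bash
python3 st.py .461 -.196 .033; python3 - <<'E'
from workcell import monitor,viewer
from h import *
import cv2
s=monitor.read_state();p=viewer.read_camera("wrist");T=wristT(s,p);K=p["intrinsics"]
img=p["image"][:,:,::-1].copy();cv2.imwrite("pics/w1.png",img)
obs=[]
for l in ["latch_pad","lid_front","lid_hinge","case"]:
    r=viewer.spot_point(p,l);print(l,[(d["point"],round(d["score"],2)) for d in r[:2]])
    if r and l!="case": obs.append((K,T,l,np.array(r[0]["point"])))
v=[.572,-.173,.209];print("expected",[proj(K,T,place(v,CASE[l])).round(0) for l in CASE])
if len(obs)>1: print(fit(obs,CASE,v))
E
```

```text
t 11.725 q [-0.69 -0.41  2.57  0.6   0.52 -2.55] pos [ 0.4177 -0.1825  0.1212] F [-0.  -0.2 -0.1] w -0.004
[[-0.813  0.16   0.56 ]
 [ 0.13   0.987 -0.093]
 [-0.568 -0.003 -0.823]]
lean deg 34.6 az -0.164 x az 2.983
tool shift to target [ 0.0132 -0.0061  0.0981]
latch_pad [([259.9, 199.1], 0.93)]
lid_front [([284.4, 261.9], 0.85)]
lid_hinge [([320.9, 305.5], 0.64)]
case [([300.7, 235.7], 0.55), ([4.7, 195.1], 0.29)]
expected [array([267., 200.]), array([325., 306.]), array([290., 262.]), array([305., 238.])]
(array([ 0.56985582, -0.17764629,  0.21732048]), array([[ 0.5,  0. ],
       [-0.8, -0.3],
       [ 0.3,  0.4]]))
```

View pics/w1.png

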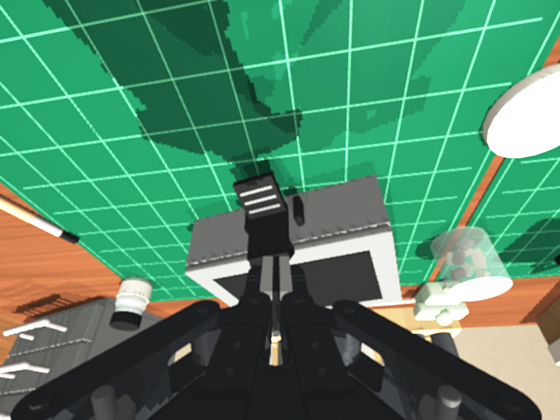

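The wrist view shows the latch pad with its white ribs at (260,197), closed fingers at the lower middle, and the case behind. I'll hover above the pad first.

{"method": "step_arm", "body": {"series": [0.001, -0.006, 0.04, 0.05, 0.002, -0.013, 0.079, 0.1, 0.002, -0.013, 0.079, 0.1]}}

```text
time: 12.35
tool_pos: [0.4625, -0.1899, 0.0629]
tcp_rot: [0.335, 2.545, -0.039]
wrist_force: [-3.8, -0.2, -0.8]
width: 0.003
grip_force: 2.0
```

```bash
python3 st.py .458 -.202 .027
```

```text
t 12.35 q [-0.59 -0.16  2.52  0.74  0.33 -2.55] pos [ 0.4625 -0.1899  0.0629] F [-3.8 -0.2 -0.8] w 0.003
[[-0.808  0.246  0.535]
 [ 0.23   0.968 -0.099]
 [-0.542  0.043 -0.839]]
lean deg 33.0 az -0.182 x az 2.865
tool shift to target [ 0.0203 -0.0144  0.0289]
```

{"method": "step_arm", "body": {"series": [0.01, 0, -0.02, 0.1, 0.01, -0.01, -0.02, 0.25, 0.01, -0.012, -0.02, 0.4, 0.01, -0.012, -0.02, 0.5]}}

```text
time: 12.85
tool_pos: [0.4428, -0.1992, 0.0784]
tcp_rot: [0.959, 2.379, 0.149]
wrist_force: [0.7, 0.2, 0.1]
width: 0.001
grip_force: 0.0
```

```bash
python3 st.py .456 -.202 .05;python3 st.py .456 -.202 .027 | tail -1
```

```text
t 12.85 q [-0.65 -0.23  2.54  0.71  0.39 -2.06] pos [ 0.4428 -0.1992  0.0784] F [0.7 0.2 0.1] w 0.001
[[-0.585  0.604  0.541]
 [ 0.667  0.738 -0.103]
 [-0.461  0.301 -0.835]]
lean deg 33.4 az -0.188 x az 2.29
tool shift to target [ 0.0036 -0.0026  0.0311]
tool shift to target [ 0.0142 -0.0095  0.0503]
```

{"method": "step_arm", "body": {"series": [0.004, -0.003, 0.031, 0, 0.009, -0.006, 0.041, 0, 0.014, -0.0095, 0.05, 0, 0.014, -0.0095, 0.05, 0, 0.014, -0.0095, 0.05, 0]}}

```text
time: 13.48
tool_pos: [0.4559, -0.202, 0.0274]
tcp_rot: [0.955, 2.381, 0.149]
wrist_force: [-4.4, 0.6, 4.9]
width: -0.004
grip_force: 3.1
```

```bash
python3 st.py .456 -.202 .05; python3 - <<'E'
from workcell import viewer
import cv2
p=viewer.read_camera("side"); cv2.imwrite("pics/s2.png",cv2.resize(p["image"][100:240,180:360,::-1],None,fx=3,fy=3))
print(viewer.spot_point(p,"lid_front")[:2])
E
```

```text
t 13.475 q [-0.64 -0.07  2.54  1.08  0.27 -2.44] pos [ 0.4559 -0.202   0.0274] F [-4.4  0.6  4.9] w -0.004
[[-0.587  0.602  0.541]
 [ 0.665  0.74  -0.103]
 [-0.462  0.3   -0.834]]
lean deg 33.4 az -0.187 x az 2.294
tool shift to target [-0.0105  0.0068 -0.0188]
[{'point': [229.5, 144.1], 'score': 0.57}, {'point': [262.1, 182.6], 'score': 0.44}]
```

View pics/s2.png

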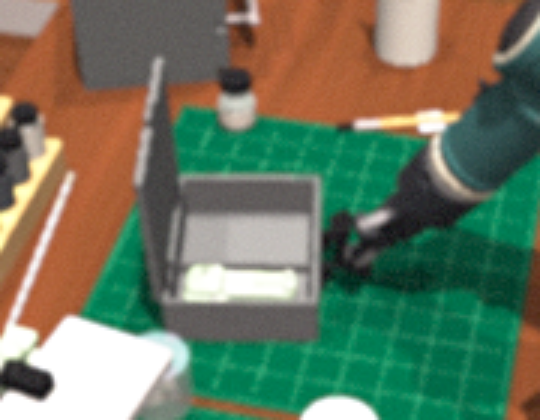

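The side crop shows the lid standing upright at the left, the twin in the near half and the far half empty. The case is open, so I'll move towards the leg.

{"method": "step_arm", "body": {"series": [-0.023, 0.015, -0.042, 0, -0.046, 0.03, -0.083, 0, -0.01, 0.078, -0.097, 0, 0.026, 0.127, -0.111, 0, 0.062, 0.175, -0.125, -0.1, 0.098, 0.224, -0.138, -0.2, 0.134, 0.272, -0.152, -0.35, 0.17, 0.32, -0.166, -0.5], "gripper": 1}}

```text
time: 14.58
tool_pos: [0.459, 0.1248, 0.1784]
tcp_rot: [0.33, 2.533, -0.044]
wrist_force: [1.0, -0.6, 0.2]
width: 1.003
grip_force: 0.0
```

```bash
python3 st.py .46 .227 .193
```

```text
t 14.575 q [ 0.46 -0.38  2.43 -0.55  0.69 -0.49] pos [0.459  0.1248 0.1784] F [ 1.  -0.6  0.2] w 1.003
[[-0.802  0.244  0.545]
 [ 0.225  0.969 -0.103]
 [-0.553  0.04  -0.832]]
lean deg 33.7 az -0.186 x az 2.868
tool shift to target [ 0.0142  0.0998 -0.0221]
```

{"method": "step_arm", "body": {"series": [0.005, 0.05, -0.01, -0.05, 0.014, 0.1, -0.022, -0.1, 0.014, 0.1, -0.022, -0.1]}}

```text
time: 14.95
tool_pos: [0.4613, 0.2296, 0.1932]
tcp_rot: [0.202, 2.549, -0.076]
wrist_force: [0.5, -0.0, 0.2]
width: 1.001
grip_force: 0.0
```

```bash
python3 st.py .46 .227 .193; python3 - <<'E'
from workcell import monitor,viewer
from h import *
import cv2
s=monitor.read_state();p=viewer.read_camera("wrist");T=wristT(s,p);K=p["intrinsics"]
cv2.imwrite("pics/w3.png",p["image"][:,:,::-1])
for l in ["leg","stand","lamp_front"]:
    r=viewer.spot_point(p,l);print(l,[(d["point"],round(d["score"],2)) for d in r[:3]],[(d["extent"],round(d["score"],2)) for d in viewer.boxes_of(p,l)[:3]] if l=="leg" else "")
v=[.563,.209,-.177];print("expected",{l:proj(K,T,place(v,STAND[l])).round(0) for l in STAND})
np.savez("w3.npz",K=K,T=T)
E
```

```text
t 14.95 q [ 0.7  -0.24  2.3  -0.64  0.79 -0.32] pos [0.4613 0.2296 0.1932] F [ 0.5 -0.   0.2] w 1.001
[[-0.823  0.161  0.544]
 [ 0.128  0.987 -0.098]
 [-0.553 -0.011 -0.833]]
lean deg 33.6 az -0.178 x az 2.987
tool shift to target [ 0.0008 -0.0028 -0.0002]
leg [([267.6, 211.1], 0.59)] [([220.4, 32.1, 148.0, 60.2], 0.96), ([267.2, 216.3, 49.5, 111.3], 0.94)]
stand [([272.6, 170.8], 0.64), ([469.1, 188.5], 0.58)] 
lamp_front [([268.7, 358.5], 0.86)] 
expected {'lamp_front': array([270., 355.]), 'stand': array([274., 170.]), 'leg': array([273., 205.])}
```

View pics/w3.png

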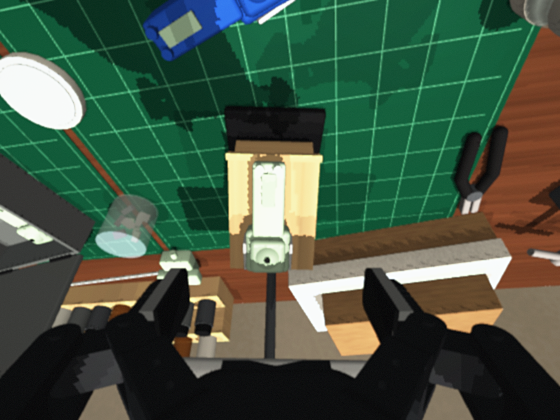

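The wrist view shows the leg on the board: shin at column 268, rows 163–232, dome to row 272. The lamp front is hidden near (269,358). The board spans columns 228–321.

```bash
python3 - <<'E'
from h import *
d=np.load("w3.npz");K,T=d["K"],d["T"]
def ax(yaw,cx,cy,off):
    st=[.563,.209,yaw]
    return lambda a,b,h:proj(K,T,place([cx,cy,yaw],[-.01+c*a-s*h,b+off,.075+s*a+c*h]))
def f(v):
    P=ax(v[2],v[0],v[1],0)
    return np.concatenate([P(-.062,.045,0)-[227,153],P(-.062,-.045,0)-[322,153],P(.062,.045,0)-[230,267],P(.062,-.045,0)-[313,267]])
# image right = +tool y = world +y, so swap signs
def f2(v):
    P=ax(v[2],v[0],v[1],0)
    return np.concatenate([P(-.062,-.045,0)-[227,153],P(-.062,.045,0)-[322,153],P(.062,-.045,0)-[230,267],P(.062,.045,0)-[313,267]])
r=least_squares(f2,[.563,.209,-.177]);v=r.x;print("stand",v,r.fun.round(1))
P=ax(v[2],v[0],v[1],0)
print("leg ends if centred at -.007:",P(-.062,0,.03),P(.048,0,.03),P(.003,0,.03))
# leg: solve a0,b0 from top points
g=lambda q:np.concatenate([P(q[0]-.055,q[1],.028)-[268,165],P(q[0]+.055,q[1],.015)-[268,272]])
q=least_squares(g,[0,0]);print("leg a,b",q.x,q.fun.round(1))
a,b=q.x
cy,sy=np.cos(v[2]),np.sin(v[2])
for h in (.004,.06):
    print("TCP target h",h,place(v,[-.01+c*(a-.008)-s*h,b,.075+s*(a-.008)+c*h]).round(4))
E
```

```text
stand [ 0.56503823  0.20849956 -0.1768694 ] [ 0.9 -1.8 -1.8 -0.   0.7  0.5  0.3  2. ]
leg ends if centred at -.007: [273.92585961 154.4300087 ] [271.92582639 268.78385804] [272.6921868  224.96645449]
leg a,b [ 0.00310511 -0.00468182] [ 0.5  0.7 -0.6 -0.8]
TCP target h 0.004 [0.5482 0.2068 0.0755]
TCP target h 0.06 [0.5165 0.2124 0.1213]
```

{"method": "step_arm", "body": {"series": [-0.004, -0.004, 0.046, 0.01, -0.008, -0.0073, 0.092, 0.02, -0.009, -0.0072, 0.122, 0.02, -0.0095, -0.0072, 0.15, 0.02, -0.0095, -0.0072, 0.15, 0.02]}}

```text
time: 15.82
tool_pos: [0.5475, 0.1969, 0.0689]
tcp_rot: [0.242, 2.552, -0.08]
wrist_force: [-0.2, 0.2, 0.4]
width: 1.0
grip_force: 0.0
```

```bash
python3 st.py .55 .2065 .073
```

```text
t 15.825 q [ 0.52  0.06  2.3  -0.88  0.48 -0.13] pos [0.5475 0.1969 0.0689] F [-0.2  0.2  0.4] w 1.0
[[-0.822  0.189  0.537]
 [ 0.155  0.982 -0.108]
 [-0.548 -0.005 -0.836]]
lean deg 33.2 az -0.199 x az 2.955
tool shift to target [-0.0028  0.0099 -0.0031]
```

{"method": "step_arm", "body": {"series": [-0.003, 0.01, -0.003, 0, -0.003, 0.01, -0.003, 0]}}

```text
time: 16.08
tool_pos: [0.5523, 0.2112, 0.0778]
tcp_rot: [0.238, 2.546, -0.071]
wrist_force: [0.3, 0.4, 0.1]
width: 0.999
grip_force: 0.0
```

```bash
python3 st.py .55 .2065 .073
```

```text
t 16.075 q [ 0.54  0.06  2.28 -0.87  0.5  -0.13] pos [0.5523 0.2112 0.0778] F [0.3 0.4 0.1] w 0.999
[[-0.819  0.185  0.544]
 [ 0.154  0.983 -0.102]
 [-0.553  0.001 -0.833]]
lean deg 33.6 az -0.185 x az 2.955
tool shift to target [ 0.0038 -0.0051  0.0032]
```

{"method": "step_arm", "body": {"series": [0.004, -0.004, 0.003, 0, 0.004, -0.004, 0.003, 0]}}

```text
time: 16.32
tool_pos: [0.5477, 0.2058, 0.0703]
tcp_rot: [0.237, 2.55, -0.075]
wrist_force: [-0.3, -0.1, -0.0]
width: 1.0
grip_force: 0.0
```

{"method": "step_arm", "body": {"series": [0, 0, 0, 0, 0, 0, 0, 0, 0, 0, 0, 0, 0, 0, 0, 0], "gripper": 0, "newtons": 40}}

```text
time: 16.82
tool_pos: [0.5486, 0.2064, 0.0709]
tcp_rot: [0.238, 2.549, -0.074]
wrist_force: [-2.3, 0.7, 3.5]
width: 0.352
grip_force: 42.0
```

```bash
python3 st.py .55 .2065 .073
```

```text
t 16.825 q [ 0.53  0.07  2.29 -0.89  0.49 -0.11] pos [0.5486 0.2064 0.0709] F [-2.3  0.7  3.5] w 0.352
[[-0.82   0.185  0.541]
 [ 0.154  0.983 -0.103]
 [-0.551 -0.002 -0.835]]
lean deg 33.4 az -0.189 x az 2.956
tool shift to target [-0.0023  0.0003 -0.001 ]
```

Gripped at 30 mm. I'll draw it out along the tool axis.

{"method": "step_arm", "body": {"series": [0, 0, -0.025, 0, 0, 0, -0.055, 0, 0, 0, -0.085, 0, 0, 0, -0.115, 0, 0, 0, -0.145, 0, 0, 0, -0.16, 0]}}

```text
time: 17.58
tool_pos: [0.4619, 0.2232, 0.2056]
tcp_rot: [0.238, 2.548, -0.072]
wrist_force: [-0.1, 0.1, -0.4]
width: 0.342
grip_force: 41.1
```

```bash
python3 st.py .46 .227 .193
```

```text
t 17.575 q [ 0.69 -0.26  2.29 -0.62  0.82 -0.33] pos [0.4619 0.2232 0.2056] F [-0.1  0.1 -0.4] w 0.342
[[-0.82   0.185  0.542]
 [ 0.154  0.983 -0.103]
 [-0.552 -0.001 -0.834]]
lean deg 33.5 az -0.187 x az 2.956
tool shift to target [0.0091 0.0033 0.0091]
```

{"method": "step_arm", "body": {"series": [-0.016, -0.05, -0.014, 0, -0.032, -0.1, -0.028, 0, -0.048, -0.15, -0.042, 0, -0.064, -0.2, -0.056, 0, -0.08, -0.25, -0.07, 0, -0.097, -0.302, -0.084, 0, -0.04, -0.302, -0.084, 0]}}

```text
time: 18.45
tool_pos: [0.3955, -0.0777, 0.3025]
tcp_rot: [0.251, 2.541, -0.082]
wrist_force: [-0.8, 1.5, -1.4]
width: 0.342
grip_force: 41.1
```

```bash
python3 st.py .2 -.04 .3
```

```text
t 18.45 q [-0.3  -0.77  2.39  0.07  0.94 -1.7 ] pos [ 0.3955 -0.0777  0.3025] F [-0.8  1.5 -1.4] w 0.342
[[-0.815  0.197  0.545]
 [ 0.162  0.98  -0.113]
 [-0.557 -0.004 -0.831]]
lean deg 33.8 az -0.204 x az 2.946
tool shift to target [ 0.1668 -0.0015 -0.1088]
```

{"method": "step_arm", "body": {"series": [0.06, 0, 0, 0, 0.12, 0, 0, 0]}}

```text
time: 18.7
tool_pos: [0.3292, -0.0593, 0.2225]
tcp_rot: [0.245, 2.58, -0.074]
wrist_force: [-52.2, 12.5, -54.5]
width: 0.348
grip_force: 42.0
```

{"method": "step_arm", "body": {"series": [0.12, 0, 0, 0]}}

```text
time: 18.82
tool_pos: [0.3182, -0.0551, 0.2162]
tcp_rot: [0.248, 2.62, -0.072]
wrist_force: [0.2, 0.7, -0.8]
width: 0.344
grip_force: 42.2
```

```bash
python3 st.py .2 -.04 .3
```

```text
t 18.825 q [-0.3  -0.94  2.57  0.06  1.01 -1.71] pos [ 0.3182 -0.0551  0.2162] F [ 0.2  0.7 -0.8] w 0.344
[[-0.857  0.189  0.48 ]
 [ 0.162  0.982 -0.097]
 [-0.49  -0.005 -0.872]]
lean deg 29.3 az -0.199 x az 2.954
tool shift to target [ 0.0626 -0.008  -0.1313]
```

{"method": "step_arm", "body": {"series": [0.12, 0, 0, 0]}}

```text
time: 18.95
tool_pos: [0.305, -0.0493, 0.2085]
tcp_rot: [0.253, 2.665, -0.071]
wrist_force: [0.2, 0.4, -1.4]
width: 0.345
grip_force: 42.2
```

{"method": "step_arm", "body": {"series": [0.12, 0, 0, 0]}}

```text
time: 19.08
tool_pos: [0.2918, -0.042, 0.2018]
tcp_rot: [0.258, 2.708, -0.072]
wrist_force: [-0.5, 0.6, -1.0]
width: 0.348
grip_force: 42.2
```

{"method": "step_arm", "body": {"series": [0.12, 0, 0, 0]}}

```text
time: 19.2
tool_pos: [0.2783, -0.0317, 0.1961]
tcp_rot: [0.265, 2.751, -0.077]
wrist_force: [-0.1, -0.1, -0.9]
width: 0.348
grip_force: 42.2
```

```bash
python3 st.py .2 -.04 .3
```

```text
t 19.2 q [-0.17 -0.94  2.57 -0.03  1.13 -1.54] pos [ 0.2783 -0.0317  0.1961] F [-0.1 -0.1 -0.9] w 0.348
[[-0.912  0.195  0.361]
 [ 0.174  0.981 -0.089]
 [-0.371 -0.018 -0.928]]
lean deg 21.8 az -0.241 x az 2.953
tool shift to target [ 0.0314 -0.0253 -0.124 ]
```

{"method": "step_arm", "body": {"series": [0.11, -0.04, 0, 0]}}

```text
time: 19.32
tool_pos: [0.2639, -0.0449, 0.1909]
tcp_rot: [0.254, 2.795, -0.072]
wrist_force: [-0.3, -0.0, -0.9]
width: 0.345
grip_force: 42.2
```

{"method": "step_arm", "body": {"series": [0.11, -0.04, 0, 0]}}

```text
time: 19.45
tool_pos: [0.2451, -0.0695, 0.1866]
tcp_rot: [0.262, 2.834, -0.062]
wrist_force: [0.2, -1.1, -0.6]
width: 0.346
grip_force: 42.2
```

{"method": "step_arm", "body": {"series": [0.11, -0.04, 0, 0]}}

```text
time: 19.58
tool_pos: [0.2217, -0.0965, 0.1837]
tcp_rot: [0.267, 2.863, -0.045]
wrist_force: [-0.1, -0.5, -1.4]
width: 0.347
grip_force: 42.2
```

```bash
python3 st.py .2 -.04 .3
```

```text
t 19.575 q [-0.7  -0.94  2.57  0.13  1.28 -2.1 ] pos [ 0.2217 -0.0965  0.1837] F [-0.1 -0.5 -1.4] w 0.347
[[-0.948  0.186  0.259]
 [ 0.177  0.983 -0.055]
 [-0.265 -0.006 -0.964]]
lean deg 15.4 az -0.209 x az 2.957
tool shift to target [-0.0002  0.0508 -0.1209]
```

{"method": "step_arm", "body": {"series": [-0.05, 0.016, 0.018, 0, -0.1, 0.032, 0.037, 0, -0.153, 0.048, 0.056, 0]}}

```text
time: 19.95
tool_pos: [0.3917, -0.0833, 0.1703]
tcp_rot: [0.284, 2.86, -0.049]
wrist_force: [-0.6, -1.9, 0.7]
width: 0.342
grip_force: 42.2
```

{"method": "step_arm", "body": {"series": [0.03, 0, -0.01, 0, 0.06, 0, -0.02, 0]}}

```text
time: 20.2
tool_pos: [0.3273, -0.0682, 0.1706]
tcp_rot: [0.273, 2.872, -0.044]
wrist_force: [0.1, -0.1, 0.7]
width: 0.342
grip_force: 42.1
```

```bash
python3 st.py .2 -.04 .3
```

```text
t 20.2 q [-0.3  -0.62  2.48  0.03  1.03 -1.7 ] pos [ 0.3273 -0.0682  0.1706] F [ 0.1 -0.1  0.7] w 0.342
[[-0.95   0.189  0.249]
 [ 0.182  0.982 -0.054]
 [-0.255 -0.006 -0.967]]
lean deg 14.8 az -0.212 x az 2.953
tool shift to target [ 0.093   0.0028 -0.1584]
```

{"method": "step_arm", "body": {"series": [0.03, 0, 0.03, 0, 0.06, 0, 0.03, 0]}}

```text
time: 20.45
tool_pos: [0.2898, -0.0616, 0.1406]
tcp_rot: [0.275, 2.877, -0.044]
wrist_force: [0.1, 0.7, -0.4]
width: 0.345
grip_force: 42.0
```

{"method": "step_arm", "body": {"series": [0.12, 0, 0, 0]}}

```text
time: 20.58
tool_pos: [0.2549, -0.0554, 0.1596]
tcp_rot: [0.277, 2.907, -0.039]
wrist_force: [-0.1, -0.2, -1.0]
width: 0.344
grip_force: 42.2
```

```bash
python3 st.py .2 -.04 .3
```

```text
t 20.575 q [-0.35 -0.82  2.57  0.03  1.17 -1.74] pos [ 0.2549 -0.0554  0.1596] F [-0.1 -0.2 -1. ] w 0.344
[[-0.958  0.189  0.215]
 [ 0.184  0.982 -0.047]
 [-0.22  -0.006 -0.975]]
lean deg 12.7 az -0.215 x az 2.952
tool shift to target [ 0.0244  0.0039 -0.1495]
```

{"method": "step_arm", "body": {"series": [0.1, 0, 0.06, 0]}}

```text
time: 20.7
tool_pos: [0.2412, -0.0542, 0.1604]
tcp_rot: [0.281, 2.937, -0.035]
wrist_force: [0.2, 0.1, -0.6]
width: 0.345
grip_force: 42.2
```

{"method": "step_arm", "body": {"series": [0.1, 0, 0.06, 0]}}

```text
time: 20.82
tool_pos: [0.224, -0.0523, 0.1608]
tcp_rot: [0.284, 2.973, -0.028]
wrist_force: [0.4, -0.4, -1.3]
width: 0.344
grip_force: 42.2
```

```bash
python3 st.py .2 -.04 .3
```

```text
t 20.825 q [-0.38 -0.85  2.57  0.03  1.27 -1.76] pos [ 0.224  -0.0523  0.1608] F [ 0.4 -0.4 -1.3] w 0.344
[[-0.97   0.189  0.152]
 [ 0.187  0.982 -0.033]
 [-0.155 -0.004 -0.988]]
lean deg 8.9 az -0.214 x az 2.952
tool shift to target [ 0.004   0.007  -0.1416]
```

{"method": "step_arm", "body": {"series": [-0.04, -0.002, 0.032, 0, -0.08, -0.004, 0.064, 0, -0.09, -0.007, 0.096, 0, 0.0, 0, 0.096, 0]}}

```text
time: 21.32
tool_pos: [0.2852, -0.0672, 0.0819]
tcp_rot: [0.287, 3.013, -0.017]
wrist_force: [-0.8, 0.9, 0.2]
width: 0.344
grip_force: 42.2
```

{"method": "step_arm", "body": {"series": [0.12, 0, 0.02, 0]}}

```text
time: 21.45
tool_pos: [0.2639, -0.0656, 0.0981]
tcp_rot: [0.289, 3.038, -0.012]
wrist_force: [-0.1, -0.8, -0.6]
width: 0.343
grip_force: 42.2
```

```bash
python3 st.py .2 -.04 .3
```

```text
t 21.45 q [-0.35 -0.56  2.57  0.02  1.05 -1.74] pos [ 0.2639 -0.0656  0.0981] F [-0.1 -0.8 -0.6] w 0.343
[[-0.978  0.188  0.089]
 [ 0.188  0.982 -0.017]
 [-0.09   0.    -0.996]]
lean deg 5.2 az -0.184 x az 2.952
tool shift to target [ 0.0491  0.0132 -0.2072]
```

Two more to get upright.

{"method": "step_arm", "body": {"series": [0.1, 0, 0.04, 0]}}

```text
time: 21.58
tool_pos: [0.2471, -0.0657, 0.1032]
tcp_rot: [0.292, 3.07, -0.005]
wrist_force: [0.2, 0.7, -1.4]
width: 0.347
grip_force: 42.2
```

{"method": "step_arm", "body": {"series": [0.1, 0, 0.04, 0]}}

```text
time: 21.7
tool_pos: [0.2268, -0.0655, 0.1103]
tcp_rot: [0.295, 3.105, 0.006]
wrist_force: [0.9, -0.1, -0.1]
width: 0.347
grip_force: 42.2
```

```bash
python3 - <<'E'
from h import *
v=[.570,-.1775,.217]
print("bay",place(v,[0,-.0455,.005]), "tcp place", place(v,[-.008,-.0455,.005]))
E
python3 st.py .44 -.225 .2; python3 st.py .572 -.224 .2 | tail -1
```

```text
bay [ 0.57979619 -0.22193292  0.005     ] tcp place [ 0.57198381 -0.22365533  0.005     ]
t 21.7 q [-0.4  -0.62  2.57  0.01  1.17 -1.79] pos [ 0.2268 -0.0655  0.1103] F [ 0.9 -0.1 -0.1] w 0.347
[[-0.982  0.188  0.023]
 [ 0.188  0.982  0.002]
 [-0.022  0.006 -1.   ]]
lean deg 1.3 az 0.076 x az 2.952
tool shift to target [-0.2414 -0.1159 -0.0851]
tool shift to target [-0.3708 -0.0901 -0.0821]
```

{"method": "step_arm", "body": {"series": [-0.053, -0.013, -0.03, -0.058, -0.106, -0.026, -0.05, -0.116, -0.159, -0.039, -0.06, -0.174, -0.212, -0.052, -0.07, -0.232, -0.265, -0.065, -0.07, -0.29, -0.318, -0.078, -0.075, -0.348, -0.371, -0.09, -0.08, -0.405, -0.371, -0.09, -0.08, -0.405]}}

```text
time: 22.7
tool_pos: [0.5759, -0.2257, 0.1979]
tcp_rot: [-0.335, 3.099, -0.003]
wrist_force: [-1.5, 0.2, -0.3]
width: 0.345
grip_force: 42.2
```

```bash
python3 st.py .572 -.224 .025; python3 - <<'E'
from workcell import monitor,viewer
from h import *
import cv2
for n in ("wrist","scene"):
    s=monitor.read_state();p=viewer.read_camera(n);T=wristT(s,p) if n=="wrist" else p["T"];K=p["intrinsics"]
    cv2.imwrite(f"pics/{n}4.png",p["image"][:,:,::-1])
    for l in ["leg","lid_hinge","empty_bay","case","latch_pad","lid_front","twin"]:
        r=viewer.spot_point(p,l);print(n,l,[(d["point"],round(d["score"],2)) for d in r[:3]])
    M=dict(CASE,bay=[0,-.0455,.005],legheld=[0,-.0455,.18])
    print("expected",{l:proj(K,T,place([.57,-.1775,.217],M[l])).round(0) for l in M})
E
```

```text
t 22.7 q [-0.42  0.17  1.78  0.01  1.17 -2.21] pos [ 0.5759 -0.2257  0.1979] F [-1.5  0.2 -0.3] w 0.345
[[-0.977 -0.213  0.025]
 [-0.213  0.977  0.001]
 [-0.025 -0.005 -1.   ]]
lean deg 1.4 az 0.035 x az -2.926
tool shift to target [0.0077 0.0033 0.1727]
wrist leg [([275.2, 281.2], 0.72)]
wrist lid_hinge [([320.9, 270.0], 0.94)]
wrist empty_bay [([277.3, 191.4], 0.97), ([320.0, 266.7], 0.53)]
wrist case [([317.5, 188.4], 0.77), ([98.7, 210.2], 0.17)]
wrist latch_pad [([328.1, 74.8], 0.96)]
wrist lid_front []
wrist twin [([358.1, 190.9], 0.8)]
expected {'latch_pad': array([328.,  80.]), 'lid_hinge': array([322., 270.]), 'lid_front': array([330., 142.]), 'case': array([318., 190.]), 'bay': array([279., 191.]), 'legheld': array([281., 262.])}
scene leg [([261.9, 320.3], 0.68), ([314.5, 204.5], 0.65), ([292.8, 168.7], 0.62)]
scene lid_hinge [([300.5, 306.8], 0.97)]
scene empty_bay [([361.2, 234.5], 0.7), ([363.1, 172.3], 0.7), ([260.4, 319.7], 0.62)]
scene case [([295.6, 308.1], 0.48), ([360.8, 233.0], 0.15)]
scene latch_pad [([258.2, 265.0], 0.67), ([233.1, 285.2], 0.49)]
scene lid_front [([300.8, 275.8], 0.69)]
scene twin [([283.1, 299.6], 0.55)]
expected {'latch_pad': array([234., 284.]), 'lid_hinge': array([297., 310.]), 'lid_front': array([250., 284.]), 'case': array([271., 310.]), 'bay': array([261., 322.]), 'legheld': array([258., 274.])}
```

View pics/wrist4.png

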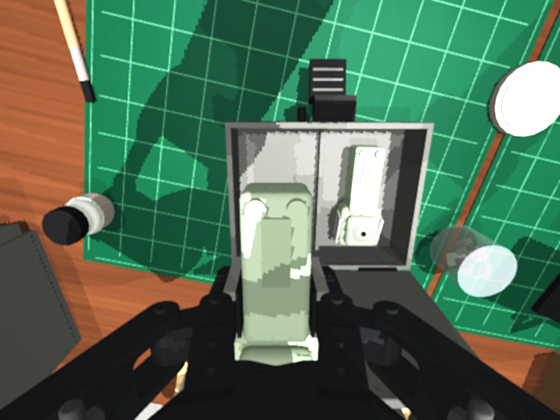

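The wrist view shows the held leg centred at column 277, the empty bay under it (columns 235–318), the twin at (360,195), and the latch pad at (328,75). I'll descend.

{"method": "step_arm", "body": {"series": [0.002, 0.001, 0.03, 0, 0.004, 0.002, 0.06, 0, 0.006, 0.003, 0.09, 0, 0.007, 0.003, 0.12, 0, 0.0075, 0.003, 0.145, 0, 0.0077, 0.003, 0.168, 0, 0.0077, 0.003, 0.168, 0]}}

```text
time: 24.38
tool_pos: [0.5673, -0.2216, 0.0288]
tcp_rot: [-0.336, 3.102, 0.002]
wrist_force: [-0.3, 0.6, -1.2]
width: 0.345
grip_force: 42.2
```

```bash
python3 st.py .572 -.2237 .008
```

```text
t 24.375 q [-0.42  0.33  1.93  0.02  0.87 -2.22] pos [ 0.5673 -0.2216  0.0288] F [-0.3  0.6 -1.2] w 0.345
[[-0.977 -0.214  0.021]
 [-0.214  0.977  0.003]
 [-0.021 -0.001 -1.   ]]
lean deg 1.2 az 0.157 x az -2.926
tool shift to target [-0.0037 -0.0031  0.0209]
```

{"method": "step_arm", "body": {"series": [-0.002, -0.0015, 0.007, 0, -0.0037, -0.003, 0.014, 0, -0.0037, -0.003, 0.019, 0, -0.0037, -0.003, 0.021, 0, -0.0037, -0.003, 0.022, 0]}}

```text
time: 25.0
tool_pos: [0.574, -0.2246, 0.0093]
tcp_rot: [-0.335, 3.098, -0.002]
wrist_force: [-0.6, -0.3, -0.6]
width: 0.345
grip_force: 42.2
```

{"method": "step_arm", "body": {"series": [0, 0, 0.001, 0, 0, 0, 0.0025, 0, 0, 0, 0.0025, 0]}}

```text
time: 25.38
tool_pos: [0.5748, -0.2247, 0.0081]
tcp_rot: [-0.335, 3.097, -0.003]
wrist_force: [-2.2, 1.4, 5.5]
width: 0.348
grip_force: 42.0
```

{"method": "step_arm", "body": {"series": [0, 0, 0.0015, 0, 0, 0, 0.0015, 0]}}

```text
time: 25.62
tool_pos: [0.575, -0.2247, 0.0079]
tcp_rot: [-0.335, 3.097, -0.003]
wrist_force: [-6.5, 4.6, 13.5]
width: 0.346
grip_force: 42.2
```

{"method": "step_arm", "body": {"series": [0, 0, -0.001, 0, 0, 0, -0.001, 0, 0, 0, -0.001, 0], "gripper": 0.48}}

```text
time: 26.0
tool_pos: [0.5743, -0.2214, 0.0081]
tcp_rot: [-0.335, 3.098, 0.004]
wrist_force: [-4.2, 13.5, 12.5]
width: 0.483
grip_force: 6.3
```

{"method": "step_arm", "body": {"series": [0, 0, -0.015, 0, 0, 0, -0.035, 0, 0, 0, -0.065, 0, 0, 0, -0.1, 0, 0, 0, -0.15, 0, 0, 0, -0.18, 0]}}

```text
time: 26.75
tool_pos: [0.571, -0.2261, 0.191]
tcp_rot: [-0.334, 3.093, -0.007]
wrist_force: [0.1, 0.3, -0.0]
width: 0.478
grip_force: 0.0
```

```bash
python3 st.py .49 -.196 .2; python3 - <<'E'
from workcell import monitor,viewer
from h import *
import cv2
s=monitor.read_state();p=viewer.read_camera("wrist");T=wristT(s,p);K=p["intrinsics"]
cv2.imwrite("pics/w5.png",p["image"][:,:,::-1])
for l in ["leg","lid_hinge"]: print(l,viewer.spot_point(p,l)[:3])
print(proj(K,T,place([.57,-.1775,.217],[0,-.0455,.005])))
E
```

```text
t 26.75 q [-0.42  0.16  1.81  0.01  1.15 -2.21] pos [ 0.571  -0.2261  0.191 ] F [ 0.1  0.3 -0. ] w 0.478
[[-0.977 -0.213  0.031]
 [-0.213  0.977 -0.001]
 [-0.03  -0.008 -1.   ]]
lean deg 1.8 az -0.047 x az -2.927
tool shift to target [ 0.0724  0.0465 -0.0115]
leg [{'point': [279.8, 195.1], 'score': 0.59}, {'point': [100.1, 215.9], 'score': 0.59}]
lid_hinge [{'point': [318.9, 278.1], 'score': 0.74}, {'point': [279.6, 194.2], 'score': 0.31}]
[279.16755492 195.64704526]
```

View pics/w5.png

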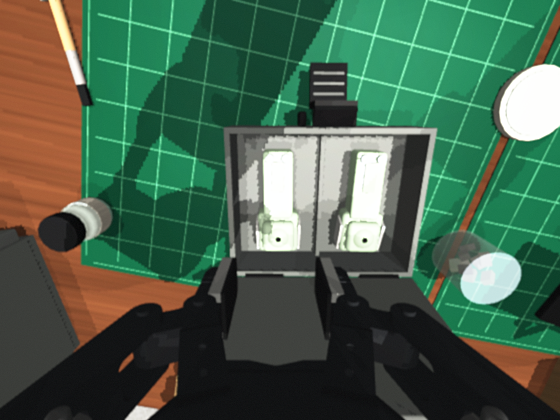

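The wrist view shows both legs flat in their halves: the leg at (279,200) and the twin at (362,200). The lid is upright behind. Next I'll go over the lid and close it from behind.

```bash
cat > lid.py <<'E'
from workcell import monitor
from h import *
import sys
v=[.570,-.1775,.217]
s_=monitor.read_state();M=R.from_rotvec(s_["tcp_rot"]).as_matrix()
W=[(.0,-.02,.25),(.06,0,.255),(.118,0,.255),(.118,0,.21),(.118,0,.1705)]+[(.094,0,.1705),(.0735,0,.171),(.0531,0,.1691),(.0330,0,.163),(.0137,0,.1541),(-.0126,0,.1344),(-.0335,0,.1075),(-.0446,0,.0867),(-.049,0,.0635),(-.049,0,.0595)]
for i in range(int(sys.argv[1]),int(sys.argv[2])): print(i,(M.T@(place(v,W[i])-s_["tool_pos"])).round(4).tolist())
E
python3 lid.py 0 5
```

```text
0 [-0.0109, 0.0273, -0.0597]
1 [-0.071, 0.0474, -0.063]
2 [-0.129, 0.0475, -0.0613]
3 [-0.1276, 0.0479, -0.0163]
4 [-0.1264, 0.0482, 0.0232]
```

{"method": "step_arm", "body": {"series": [-0.005, 0.01, -0.045, 0, -0.011, 0.027, -0.062, 0, -0.071, 0.047, -0.063, 0, -0.129, 0.0475, -0.061, 0, -0.13, 0.0475, -0.055, 0, -0.129, 0.048, -0.02, 0, -0.128, 0.048, 0.023, 0, -0.127, 0.048, 0.023, 0], "gripper": 0}}

```text
time: 27.9
tool_pos: [0.6789, -0.1495, 0.1598]
tcp_rot: [-0.336, 3.109, 0.004]
wrist_force: [-0.6, 0.1, -0.8]
width: -0.002
grip_force: 0.0
```

```bash
python3 st.py .68 -.15 .17; python3 lid.py 4 12
```

```text
t 27.9 q [-0.26  0.34  1.64  0.01  1.15 -2.05] pos [ 0.6789 -0.1495  0.1598] F [-0.6  0.1 -0.8] w -0.002
[[-0.977 -0.214  0.014]
 [-0.214  0.977  0.004]
 [-0.014  0.001 -1.   ]]
lean deg 0.8 az 0.289 x az -2.926
tool shift to target [-0.0011 -0.0007 -0.0102]
4 [-0.0058, -0.0039, -0.0106]
5 [0.0182, -0.0039, -0.011]
6 [0.0387, -0.004, -0.0117]
7 [0.0591, -0.004, -0.0101]
8 [0.0793, -0.004, -0.0043]
9 [0.0987, -0.0041, 0.0043]
10 [0.1253, -0.0041, 0.0236]
11 [0.1466, -0.0042, 0.0502]
```

{"method": "step_arm", "body": {"series": [0.008, -0.002, -0.008, 0, 0.018, -0.004, -0.011, 0, 0.039, -0.004, -0.012, 0, 0.059, -0.004, -0.01, 0, 0.079, -0.004, -0.004, 0, 0.099, -0.004, 0.004, 0, 0.113, -0.004, 0.014, 0, 0.125, -0.004, 0.024, 0]}}

```text
time: 28.9
tool_pos: [0.5635, -0.1821, 0.1404]
tcp_rot: [-0.334, 3.095, -0.005]
wrist_force: [1.2, -1.4, 0.7]
width: -0.002
grip_force: 0.7
```

```bash
python3 st.py .56 -.18 .134; python3 lid.py 10 15
```

```text
t 28.9 q [-0.36  0.16  1.9   0.01  1.05 -2.15] pos [ 0.5635 -0.1821  0.1404] F [ 1.2 -1.4  0.7] w -0.002
[[-0.977 -0.213  0.029]
 [-0.214  0.977 -0.   ]
 [-0.028 -0.006 -1.   ]]
lean deg 1.6 az -0.005 x az -2.926
tool shift to target [0.0032 0.0029 0.0063]
10 [0.0054, 0.0032, 0.0059]
11 [0.0271, 0.0033, 0.0322]
12 [0.0388, 0.0034, 0.0527]
13 [0.0438, 0.0035, 0.0757]
14 [0.0439, 0.0036, 0.0797]
```

{"method": "step_arm", "body": {"series": [0.0054, 0.0032, 0.006, 0, 0.017, 0.003, 0.019, 0, 0.027, 0.003, 0.032, 0, 0.033, 0.003, 0.043, 0, 0.039, 0.003, 0.053, 0, 0.042, 0.0035, 0.064, 0, 0.044, 0.0035, 0.074, 0, 0.044, 0.0035, 0.078, 0]}}

```text
time: 29.9
tool_pos: [0.5217, -0.1876, 0.0607]
tcp_rot: [-0.335, 3.098, -0.003]
wrist_force: [-5.5, 0.6, 19.9]
width: 0.0
grip_force: 10.0
```

```bash
python3 st.py .522 -.188 .0605
```

```text
t 29.9 q [-0.4   0.19  2.03  0.01  0.89 -2.19] pos [ 0.5217 -0.1876  0.0607] F [-5.5  0.6 19.9] w 0.0
[[-0.977 -0.214  0.025]
 [-0.214  0.977  0.001]
 [-0.025 -0.005 -1.   ]]
lean deg 1.4 az 0.034 x az -2.926
tool shift to target [-0.0002 -0.0005  0.0002]
```

{"method": "step_arm", "body": {"series": [0, 0, 0.002, 0, 0, 0, 0.002, 0, 0, 0, -0.01, 0, 0, 0, -0.04, 0, 0, 0, -0.09, 0, 0, 0, -0.14, 0, 0, 0, -0.14, 0]}}

```text
time: 30.78
tool_pos: [0.5207, -0.1886, 0.2047]
tcp_rot: [-0.335, 3.091, -0.009]
wrist_force: [-0.2, 0.5, 0.7]
width: -0.004
grip_force: 0.0
```

```bash
python3 - <<'E'
from workcell import monitor,viewer
import cv2
p=viewer.read_camera("side"); a=cv2.resize(p["image"][100:400,120:420,::-1],None,fx=2,fy=2)
cv2.imwrite("pics/s6.png",a); print(viewer.spot_point(p,"lid_front")[:2],monitor.read_state()["wrist_force"])
E
```

```text
[{'point': [281.5, 175.6], 'score': 0.83}] [-0.47803522 -0.09836973 -0.52862037]
```

View pics/s6.png

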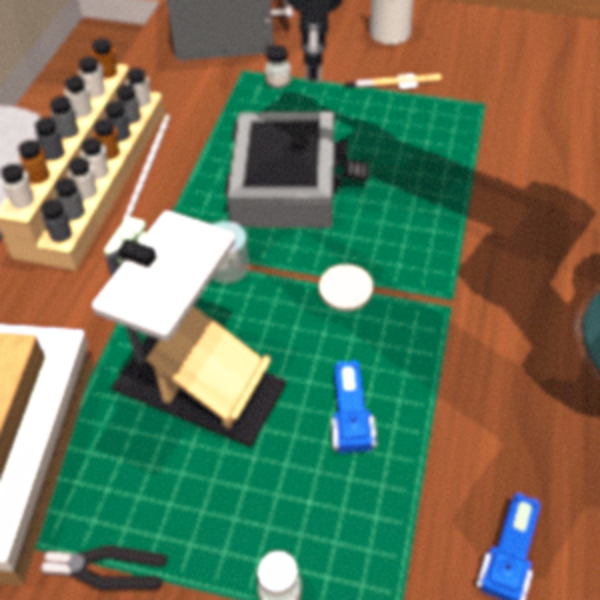

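The side view shows the lid shut and latched at (285,165) in the crop, the stand empty and the bystanders in place. Handing in.

```bash
python3 -c "
from workcell import job
print(job.finish_job())"
```

```text
the job is handed in; nothing more can be done
None
```

I put the leg flat in the empty half of the case beside its twin, pushed the lid shut under the latch, and handed the job in at about 31 s; the hand-in returned no verdict.

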